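Post the rejected capacitor through the reject box's sprung flap

ROBOT

A 7-joint arm with a two-finger parallel gripper is mounted at the origin on a cart in front of the work surface, level with it; the furniture and walls round the work are solid. World frame = base frame: x ahead of the robot, y to its left, z up, the work surface at z = 0. Lengths are in m, angles in rad, forces in N, time in s.
With the tool pointing down it reaches from about 0.35 to 0.9 m from the base axis. Payload 7.2 kg.
Tool frame: the origin (TCP) lies between the finger pads; the fingertips stand 17 mm ahead of it and the grasp point (between the pads) lies 2 mm behind it; z points along the fingers, y is the line along which they close (so a half turn about z gives the same grasp; the last joint's range is limited). The gripper opens to 85 mm and grips with 20 to 120 N. Pads are 22 mm wide; open, the fingers measure 114 mm over their backs; the gripper's body (76 mm by 85 mm) begins 54 mm behind the grasp point. The pads swing forward as they close: fully open they stand 13 mm farther back than shut.
Start: joints at [1.18, 0.411, -0.013, 1.596, 0.006, 1.134, -0.082], TCP at [0.198, -0.593, 0.248] pointing down, gripper open.
Joint ranges: [-2.95, 2.95], [-0.29, 1.99], [-1.47, 1.44], [0.14, 2.54], [-1.03, 4.17], [0.13, 1.85], [-2.86, 2.86]. Speed limits (rad/s): [2.39, 2.39, 3.01, 3.01, 3.14, 3.14, 3.14].

INTERFACE

Orientations are given as a rotation vector (axis times angle).
In Python, from station import manip gives the robot as it stands. The module is installed in compiled form; this text tells all that it offers.
- The arm moves only by the tool drive_tool, never from a script. Its argument "deltas" is a list of rows, each a list of 3 entries, a list of its own where there are three numbers: the turn, a rotation vector about the tool's x, y, z in units of 90 degrees (1.0 is 90 degrees), then the shift along the tool's x, y, z in units of 20 cm (1.0 is 20 cm), then the closure, from -1 (fully open) to 1 (shut). In form: [[[ax, ay, az], [dx, dy, dz], grip], ...]. A call has 1 to 12 rows; each row is the pose to reach, as a shift and turn from the pose commanded when the call began, along the tool's axes at that moment; what a row does not reach only later rows make up. A row lasts 1/12 s, in which the tool goes at most 41.7 mm and 7.16 degrees, less where a joint would pass 70% of its speed; a pose out of reach is approached as far as the arm can. A call with a number of a shift or a turn outside -1 to 1 is refused whole. A call with a gripper value outside its range is refused whole. The fingers move at their own pace and stop on an object; "grip_force" is the grip in N (left out, the last holds). Time passes only in rows, so rows that repeat a pose let the fingers close. It gives the time, the measured TCP pose, the force, the opening and the grip force at its end, in the units of the state.
- manip.observe(): the state, without advancing time (a new reading comes with each control period).
- manip.grab_frame(name): name is "scene" or "top"; returns a dict with "pixels" (420x560x3 uint8, blue, green, red), "fx", "fy", "cx", "cy" (pixels), "rvec" (rotation vector, rad) and "tvec" (3), from world to camera coordinates, as OpenCV has them. Camera axes: x right, y down, z forward; pixel columns grow to the right and rows downward; lengths in m; the calibration is good to about 2 mm. A picture is of the moment at which its call begins. There is no depth.
- manip.job_done(): hands the job in; it is judged then, once.
The state is a dict: "clock": time; "qpos": joint angles; "joint_velocities": joint speeds; "joint_efforts": joint torques, N m; "position": TCP position; "ee_rot": TCP orientation; "ft_force": force on the tool from outside, world axes, zero at the start; "moment": the same for the moment, N m; "width": finger opening in m; "finger_force": force on a finger pad.
Only numpy, scipy, OpenCV 4.12 (cv2) and the standard library are available. Lean on these libraries where they do the work, as an engineer would, in place of code of your own. Each camera call takes 0.05 s, during which the arm holds its last target. There are 200 camera calls.

TASK

The capacitor standing in the red tray failed inspection: put it in the red reject box, posting it end first through the sprung flap in the sloping face and pushing it right through, until it lies inside and both leaves of the flap have snapped shut behind it; push gently, do not force it. Leave the two good capacitors in the grey tray as they stand.

Things in the scene. Friction and masses are not known exactly. Their poses are not given: they have to be found in the camera images.
- reject_cap: the rejected capacitor: a black upright cylinder, diameter 30 mm, sleeve 42 mm tall, with two small light terminals on top that make 47 mm; 40 g nominal. It stands alone in the red tray. Origin: centre of its underside; z up along its axis
- cap_mid (a point): the middle of the rejected capacitor's sleeve, on its axis 21 mm above the underside
- good_cap_1: a good capacitor of the same size and look, standing in the grey tray. Origin: centre of its underside; z up
- good_cap_2: the second good capacitor in the grey tray, as good_cap_1
- red_tray: low red plastic tray, 130 (x) x 80 (y) mm, floor 2.5 mm thick, rim 10 mm high, fixed on a black pallet. Origin: centre of its underside; z up. Red and grey tray lie side by side and may be swapped
- grey_tray: low grey plastic tray of the same size for good parts, fixed. Origin: centre of its underside
- reject_box: red sheet-steel box fixed on another black pallet, 120 deep (x) x 116 wide (y) mm. Front wall (facing -x of its frame) 85 mm high; from its top edge a face slopes up at 35 degrees to 155 mm height, then a 20 mm flat top and an upright back. Closed but for the port. Origin: centre of its underside; z up
- port: the port in the box's sloping face, 120 mm above the box's underside, 10 mm in front of its middle. Origin: centre of the opening in the outer plane of the face. x points up the slope, y level to the left, z straight out of the face (35 degrees from vertical, leaning to the front); push along -z. Opening 34 (x) by 42 mm (y), framed by rounded black bezel bars 8 mm wide that stand 4 mm proud
- flap_up (a joint): upper leaf of the sprung two-leaf flap that closes the port from inside, level hinge just above the opening (20 mm up the slope from the port's centre, 4 mm behind the face). Steel, 19.5 mm long, swings inward only. Rad: 0 shut, up to 1.5 open; sprung shut (7 N mm shut, 20 N mm at 1.3 rad): a few newtons push a part through. Both leaves must be shut at the end
- flap_low (a joint): lower leaf, mirror image of the upper; they meet in the middle. A part in the port is held between the leaves by friction, and slides on only when pushed; one put in only a few mm may be pushed out again. They snap shut once its tail is about 23 mm behind the face; it then drops into the box. Fingers round the capacitor foul the bezel; closed fingertips (22 by 30 mm or so) fit the port

How it is judged:
By the outcome, as a careful person would: the job done as asked, in the order asked, and still so for the second after the job is handed in, with the robot touching nothing.
It also fails if it takes over 48 s, if anything falls off the work surface, if the arm or the gripper's body presses on something with over 40 N, if the wrist force passes 120 N, or if a joint passes its speed limit or range.

## Working session

There is one attempt and no reset: what is moved stays moved. The work goes in short steps, Python scripts to look and compute and a tool call to move; the robot and the scene stay as the last step left them, time stands still between calls to the robot, and variables do not carry over. Pictures are saved under pics/ and viewed, at most 10 in all, crops included, and the job is handed in when it is done.

Besides the shell and the picture viewer there is one more tool, called as name([rows], argument=value, ...), one row to a line, values as JSON. drive_tool: Moves the arm, as the interface text tells. Shifts and turns lie within -1 to 1; 1 stands for 20 cm of shift or 90 degrees of turn. Its arguments: {"type":"object","properties":{"deltas":{"type":"array","items":{"type":"array"}},"grip_force":{"type":"number"}},"required":["deltas"]}

```bash
mkdir -p pics
cat > h.py <<'E'
import numpy as np, cv2
from station import manip
from scipy.spatial.transform import Rotation as R
def grab(n,f=None):
    d=manip.grab_frame(n); d['M']=R.from_rotvec(np.ravel(d['rvec'])).as_matrix(); d['t']=np.ravel(d['tvec'])
    if f: cv2.imwrite('pics/'+f,d['pixels'])
    return d
def ray(d,u,v):
    o=-d['M'].T@d['t']; r=d['M'].T@np.array([(u-d['cx'])/d['fx'],(v-d['cy'])/d['fy'],1]); return o,r/np.linalg.norm(r)
def plane(d,u,v,z):
    o,r=ray(d,u,v); return o+r*(z-o[2])/r[2]
def tri(d1,p1,d2,p2):
    o1,r1=ray(d1,*p1);o2,r2=ray(d2,*p2)
    s=np.linalg.lstsq(np.c_[r1,-r2],o2-o1,rcond=None)[0]
    a=o1+s[0]*r1;b=o2+s[1]*r2
    return (a+b)/2,np.linalg.norm(a-b)
def proj(d,p):
    c=d['M']@np.asarray(p)+d['t']; return np.array([d['fx']*c[0]/c[2]+d['cx'],d['fy']*c[1]/c[2]+d['cy']])
E
python3 - <<'E'
from h import *
s=manip.observe(); print({k:np.round(v,3).tolist() for k,v in s.items()})
for n in('scene','top'):
    d=grab(n,n+'0.png'); print(n,d['fx'],d['cx'],d['cy'],-d['M'].T@d['t'],d['M'].round(2).tolist())
E
```

```text
{'clock': 0.0, 'qpos': [1.18, 0.412, -0.013, 1.597, 0.006, 1.134, -0.082], 'joint_velocities': [-0.001, -0.0, -0.001, -0.001, -0.001, 0.001, -0.002], 'joint_efforts': [0.001, -60.063, 0.683, -29.94, 0.014, 0.011, 0.0], 'position': [0.198, -0.592, 0.247], 'ee_rot': [-3.099, -0.505, 0.001], 'ft_force': [0.006, 0.124, 0.905], 'moment': [0.043, 0.035, -0.012], 'finger_force': 0.0, 'width': 0.085}
scene 501.2510882337886 276.8043115056972 207.12248537482313 [-0.14877309  0.62641693  0.61749662] [[-0.64, -0.77, 0.0], [-0.39, 0.33, -0.86], [0.66, -0.55, -0.51]]
top 434.8925780218881 279.62522172807644 209.350974741394 [0.40055004 0.07887828 1.1954588 ] [[-0.02, -1.0, 0.01], [-1.0, 0.02, -0.08], [0.08, -0.01, -1.0]]
```

View pics/scene0.png

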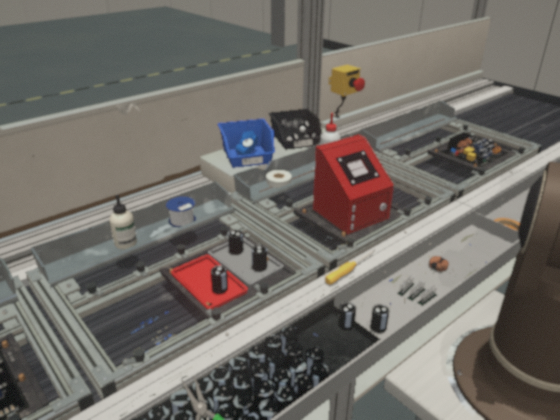

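View pics/top0.png

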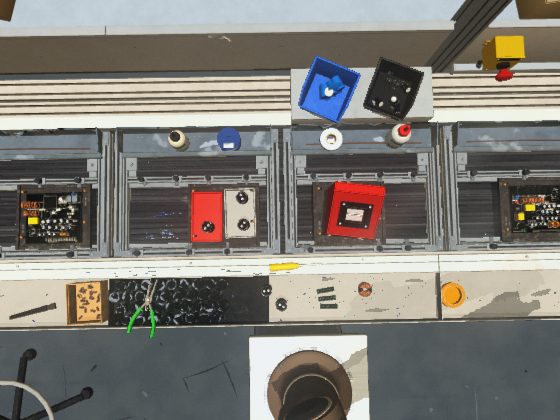

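Scene: the reject cap stands in the red tray near (219,280), good ones at (236,242) and (259,258), box port near (358,168). Top: reject cap (208,227), good ones (243,198) and (242,225), port (355,214). I'll enlarge these.

Run:
```python
from h import *
S=cv2.imread('pics/scene0.png');T=cv2.imread('pics/top0.png')
def c(I,x,y,w,h,k): return cv2.resize(I[y:y+h,x:x+w],None,fx=k,fy=k,interpolation=cv2.INTER_CUBIC)
a=np.hstack([c(S,160,222,80,60,5),c(S,310,130,80,60,5)])
a=np.hstack([c(S,190,250,60,45,20/3),c(S,330,145,60,45,20/3)])
b=np.hstack([c(T,186,182,80,60,5),c(T,318,172,80,60,5)*1])
cv2.imwrite('pics/crop0.png',np.vstack([a,b])); print(a.shape,b.shape)
```

```text
(300, 800, 3) (300, 800, 3)
```

View pics/crop0.png

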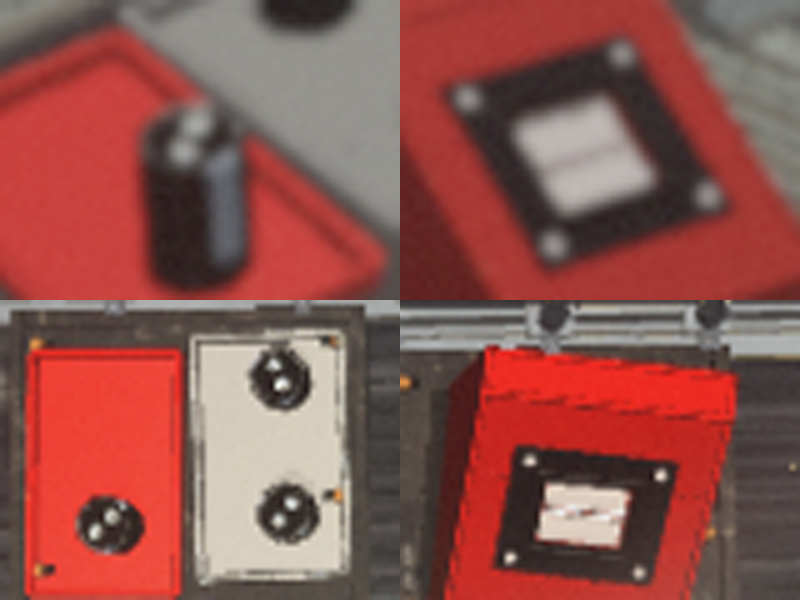

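```bash
cat > meas.py <<'E'
from h import *
def blob(d,u,v,r=4):
    g=d['pixels'].min(axis=2).astype(float); u0,v0=int(round(u)),int(round(v))
    w=g[v0-r:v0+r+1,u0-r:u0+r+1]; w=np.clip(w-(w.min()+w.max())/2,0,None)
    yy,xx=np.mgrid[v0-r:v0+r+1,u0-r:u0+r+1]; return (xx*w).sum()/w.sum(),(yy*w).sum()/w.sum()
if __name__=='__main__':
    S=grab('scene');T=grab('top')
    k=3/20
    sp=[(330+(x-400)*k,145+y*k) for x,y in [(468,98),(622,53),(708,195),(554,244)]]
    tp=[(318+(x-400)/5,172+(y-300)/5) for x,y in [(530,460),(660,475),(640,573),(510,558)]]
    P=[]
    for a,b in zip(sp,tp):
        a=blob(S,*a,2);b=blob(T,*b,2);p,e=tri(S,a,T,b);P.append(p);print(np.round(a,1),np.round(b,1),p.round(4),'gap',round(e*1e3,1))
    P=np.array(P);c=P.mean(0);n=np.linalg.svd(P-c)[2][2];n*=np.sign(n[2])
    x=P[0]+P[1]-P[2]-P[3];y=P[0]+P[3]-P[1]-P[2]
    print('port',c.round(4),'n',n.round(3),'tilt',np.degrees(np.arccos(n[2])).round(1),'yaw n',np.degrees(np.arctan2(-n[1],-n[0])).round(1),'yaw y',np.degrees(np.arctan2(-y[0],y[1])).round(1),'yaw x',np.degrees(np.arctan2(x[1],x[0])).round(1), 'sizes',np.linalg.norm(x)/2,np.linalg.norm(y)/2)
    # cap terminals midpoint
    a=blob(S,190*k+190,138*k+250,4);b=blob(T,186+105/5,182+(521-300)/5,4);p,e=tri(S,a,T,b);print('cap term',a,b,p.round(4),round(e*1e3,1))
    # black blobs top in trays
    g=T['pixels'].max(axis=2); m=(g<85).astype(np.uint8)
    for (u,v) in [(208,227),(242,198),(243.5,225)]:
        u0,v0=int(u),int(v);w=cv2.morphologyEx(m[v0-8:v0+9,u0-8:u0+9],cv2.MORPH_CLOSE,np.ones((5,5)))
        n_,l,st,ce=cv2.connectedComponentsWithStats(w);i=1+np.argmax(st[1:,4]);q=ce[i]+[u0-8,v0-8]
        print('disc',q.round(1),st[i],plane(T,*q,0.045).round(4))
    hs=cv2.cvtColor(T['pixels'],cv2.COLOR_BGR2HSV)
    red=cv2.inRange(hs,(0,150,120),(6,255,255))[180:250,185:230];yy,xx=np.nonzero(red);u0,u1,v0,v1=xx.min()+185,xx.max()+186,yy.min()+180,yy.max()+181
    print('redtray',u0,u1,v0,v1,plane(T,u0,v0,.01).round(3),plane(T,u1,v1,.01).round(3))
E
python3 meas.py
```

```text
[339.7 159.2] [343.5 203.8] [ 0.4891 -0.0805  0.1703] gap 1.4
[362.9 152.6] [369.6 206.7] [ 0.4809 -0.1424  0.1701] gap 2.0
[375.8 173.9] [365.3 226.1] [ 0.4362 -0.1369  0.1387] gap 1.8
[352.7 181.3] [339.5 223.1] [ 0.4445 -0.0744  0.1388] gap 2.3
port [ 0.4627 -0.1085  0.1545] n [-0.568  0.074  0.819] tilt 35.0 yaw n -7.4 yaw y -7.6 yaw x -7.4 sizes 0.05494206734064032 0.06273031285203565
cap term (np.float64(218.3325817361894), np.float64(269.95603156708006)) (np.float64(205.99763872491144), np.float64(226.28807556080284)) [0.4456 0.2597 0.0781] 2.7
disc [207.4 226.6] [  0   3  17  10 110] [0.447  0.2625 0.045 ]
disc [242.  196.9] [  3   0  11  14 104] [0.5239 0.17   0.045 ]
disc [243.7 223.7] [  3   0  14  13 107] [0.4527 0.1665 0.045 ]
redtray 191 223 191 242 [0.547 0.312 0.01 ] [0.406 0.226 0.01 ]
```

```bash
cat > go.py <<'E'
import sys
from h import *
def frame(tilt,yaw=-7.5):
    # tool x = up-slope dir, y = -port y, z = -normal
    t,w=np.radians(tilt),np.radians(yaw); Rz=R.from_euler('z',w).as_matrix()
    n=Rz@np.array([-np.sin(t),0,np.cos(t)]); y=Rz@np.array([0,1,0.])
    return np.c_[np.cross(y,n),-y,-n]
s=manip.observe(); p=np.array(s['position']); M=R.from_rotvec(s['ee_rot']).as_matrix()
tilt=float(sys.argv[1]); 
for a in sys.argv[2:]:
    q=np.array(eval(a)); F=frame(tilt); d=M.T@(q-p); r=R.from_matrix(M.T@F).as_rotvec()
    print('turn',(r/(np.pi/2)).round(4).tolist(),'shift',(d/.2).round(4).tolist(),'dist',round(float(np.linalg.norm(d)),3),'rows',round(max(np.linalg.norm(d)/.0417,np.degrees(np.linalg.norm(r))/7.16),1))
print(s['clock'],p.round(4),np.round(s['ft_force'],1),'w',round(s['width'],4),'ff',s['finger_force'])
E
python3 go.py 0 "[.33,-.44,.32]" "[.3,-.4,.32]"
```

```text
turn [-0.0006, 0.0002, 0.2889] shift [0.867, -0.5142, -0.3607] dist 0.214 rows 5.1
turn [-0.0006, 0.0002, 0.2889] shift [0.7882, -0.7515, -0.3605] dist 0.229 rows 5.5
0.2 [ 0.1982 -0.5925  0.2478] [ 0.1  0.3 -0.6] w 0.0852 ff 0.0
```

drive_tool([
  [[0,0,0.29],[0.8,-0.75,-0.36],-0.4],
  [[0,0,0.29],[0.8,-0.75,-0.36],-0.4],
  [[0,0,0.29],[0.8,-0.75,-0.36],-0.4],
  [[0,0,0.29],[0.8,-0.75,-0.36],-0.4],
  [[0,0,0.29],[0.8,-0.75,-0.36],-0.4],
  [[0,0,0.29],[0.8,-0.75,-0.36],-0.4],
], grip_force=25)

```text
clock: 0.7
position: [0.305, -0.3958, 0.3218]
ee_rot: [3.135, -0.203, 0.003]
ft_force: [0.4, -1.4, 0.8]
width: 0.0596
finger_force: 0.0
```

```bash
python3 go.py 0 "[.38,-.22,.32]" "[.42,0,.32]"
```

```text
turn [-0.0001, -0.0012, 0.0011] shift [0.2586, -0.9202, 0.0097] dist 0.191 rows 4.6
turn [-0.0001, -0.0012, 0.0011] shift [0.3153, -2.0368, 0.0099] dist 0.412 rows 9.9
0.7 [ 0.305  -0.3958  0.3218] [ 0.4 -1.4  0.8] w 0.0596 ff 0.0
```

drive_tool([
  [[0,0,0],[0.25,-0.95,0],-0.4],
  [[0,0,0],[0.25,-0.95,0],-0.4],
  [[0,0,0],[0.25,-0.95,0],-0.4],
  [[0,0,0],[0.25,-0.95,0],-0.4],
  [[0,0,0],[0.25,-0.95,0],-0.4],
])

```text
clock: 1.12
position: [0.378, -0.2144, 0.3205]
ee_rot: [-3.135, 0.204, -0.001]
ft_force: [-0.3, 0.2, 0.7]
width: 0.0597
finger_force: 0.0
```

drive_tool([
  [[0,0,0],[0,-0.95,0],-0.4],
  [[0,0,0],[0,-0.95,0],-0.4],
  [[0,0,0],[0,-0.95,0],-0.4],
  [[0,0,0],[0,-0.95,0],-0.4],
  [[0,0,0],[0,-0.95,0],-0.4],
])

```text
clock: 1.53
position: [0.4021, -0.0251, 0.3206]
ee_rot: [-3.134, 0.202, -0.001]
ft_force: [0.6, 0.4, 0.2]
width: 0.0597
finger_force: 0.0
```

drive_tool([
  [[0,0,0],[0,-0.95,0.4],-0.4],
  [[0,0,0],[0,-0.95,0.4],-0.4],
  [[0,0,0],[0,-0.95,0.4],-0.4],
  [[0,0,0],[0,-0.95,0.4],-0.4],
  [[0,0,0],[0,-0.95,0.4],-0.4],
  [[0,0,0],[0,-0.95,0.4],-0.4],
])

```text
clock: 2.03
position: [0.4259, 0.1654, 0.2381]
ee_rot: [-3.132, 0.196, 0.005]
ft_force: [-1.0, -0.5, 0.4]
width: 0.0598
finger_force: 0.0
```

```bash
python3 go.py 0 "[.446,.26,.13]" "[.446,.26,.0725]"
```

```text
turn [-0.0019, 0.0021, 0.0038] shift [0.0425, -0.4803, 0.5419] dist 0.145 rows 3.5
turn [-0.0019, 0.0021, 0.0038] shift [0.0434, -0.4794, 0.8294] dist 0.192 rows 4.6
2.0333 [0.4259 0.1654 0.2381] [-1.  -0.5  0.4] w 0.0598 ff 0.0
```

drive_tool([
  [[0,0,0.004],[0.043,-0.48,0.2],-0.4],
  [[0,0,0.004],[0.043,-0.48,0.2],-0.4],
  [[0,0,0.004],[0.043,-0.48,0.54],-0.4],
  [[0,0,0.004],[0.043,-0.48,0.54],-0.4],
  [[0,0,0.004],[0.043,-0.48,0.54],-0.4],
  [[0,0,0.004],[0.043,-0.48,0.54],-0.4],
])

```text
clock: 2.53
position: [0.4472, 0.2523, 0.131]
ee_rot: [3.132, -0.216, -0.007]
ft_force: [0.4, 0.2, -0.1]
width: 0.0595
finger_force: 0.0
```

```bash
python3 go.py 0 "[.446,.26,.0725]"
python3 - <<'E'
from h import *
S=grab('scene');T=grab('top')
a=cv2.resize(S['pixels'][220:310,170:290],(800,600))[:, :400];
a=cv2.resize(S['pixels'][210:300,160:280],(400,300),interpolation=2);b=cv2.resize(T['pixels'][182:257,160:260],(400,300),interpolation=2)
cv2.imwrite('pics/pre.png',np.hstack([a,b]))
E
```

```text
turn [0.0015, 0.0027, -0.0042] shift [-0.0102, -0.038, 0.2923] dist 0.059 rows 1.4
2.5333 [0.4472 0.2523 0.131 ] [ 0.4  0.2 -0.1] w 0.0595 ff 0.0
```

View pics/pre.png

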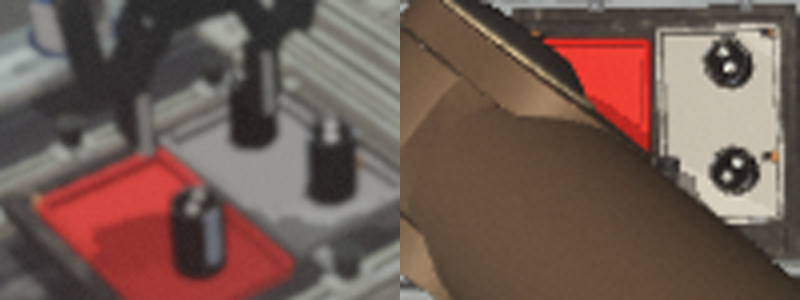

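The cap (crop 195,225) stands midway beneath the two fingers (145,130 and 265,80), good caps untouched. Check that the arm has settled, then descend.

```bash
python3 go.py 0 "[.446,.26,.0725]"
```

```text
turn [-0.0004, -0.0009, -0.0055] shift [-0.0221, -0.0344, 0.307] dist 0.062 rows 1.5
2.6333 [0.4493 0.2525 0.1339] [ 0.5 -0.6  1.3] w 0.0598 ff 0.0
```

drive_tool([
  [[0,0,0],[-0.02,-0.035,0.0],-0.4],
  [[0,0,0],[-0.02,-0.035,0.15],-0.4],
  [[0,0,0],[-0.02,-0.035,0.22],-0.4],
  [[0,0,0],[-0.02,-0.035,0.3],-0.4],
  [[0,0,0],[-0.02,-0.035,0.3],-0.4],
  [[0,0,0],[-0.02,-0.035,0.3],-0.4],
])

```text
clock: 3.13
position: [0.4461, 0.2603, 0.0736]
ee_rot: [-3.134, 0.219, -0.002]
ft_force: [-0.8, -0.0, -0.1]
width: 0.0592
finger_force: 0.0
```

```bash
python3 go.py 0 "[.446,.26,.0725]"
```

```text
turn [-0.0003, -0.0008, -0.0055] shift [-0.0002, 0.0016, 0.0055] dist 0.001 rows 0.1
3.1333 [0.4461 0.2603 0.0736] [-0.8 -0.  -0.1] w 0.0592 ff 0.0
```

drive_tool([
  [[0,0,0],[0,0,0],0.1],
  [[0,0,0],[0,0,0],0.2],
  [[0,0,0],[0,0,0],0.3],
  [[0,0,0],[0,0,0],0.5],
  [[0,0,0],[0,0,0],1],
  [[0,0,0],[0,0,0],1],
  [[0,0,0],[0,0,0],1],
  [[0,0,0],[0,0,0],1],
], grip_force=25)

```text
clock: 3.8
position: [0.4464, 0.2605, 0.0736]
ee_rot: [-3.133, 0.219, -0.003]
ft_force: [-1.3, -1.2, 7.4]
width: 0.0288
finger_force: 24.1
```

```bash
python3 go.py 0 "[.446,.26,.0725]"
```

```text
turn [-0.0005, -0.0012, -0.0053] shift [-0.0017, 0.0027, 0.0057] dist 0.001 rows 0.1
3.8 [0.4464 0.2605 0.0736] [-1.3 -1.2  7.4] w 0.0288 ff 24.148024320602417
```

drive_tool([
  [[0,0,0],[0,0,-0.1],1],
  [[0,0,0],[0,0,-0.3],1],
  [[0,0,0],[0,0,-0.5],1],
  [[0,0,0],[0,0,-0.7],1],
  [[0,0,0],[0,0,-0.9],1],
  [[0,0,0],[0,0,-0.9],1],
  [[0,0,0],[0,0,-0.9],1],
])

```text
clock: 4.38
position: [0.4467, 0.2609, 0.2553]
ee_rot: [-3.132, 0.219, -0.008]
ft_force: [-0.6, -0.8, -0.4]
width: 0.0286
finger_force: 25.0
```

```bash
python3 go.py 35 "[.43,.1,.3]" "[.43,-.0,.3]"
python3 - <<'E'
from h import *
S=grab('scene'); u,v=proj(S,[.446,.26,.23]).astype(int); print(u,v)
I=S['pixels'][max(v-60,0):v+60,u-80:u+80]
cv2.imwrite('pics/held.png',cv2.resize(I,None,fx=4,fy=4,interpolation=2))
E
```

```text
turn [-0.0, 0.3856, -0.0058] shift [0.0304, 0.8077, -0.2254] dist 0.168 rows 4.8
turn [-0.0, 0.3856, -0.0058] shift [0.0999, 1.3029, -0.2264] dist 0.265 rows 6.4
4.3833 [0.4467 0.2609 0.2553] [-0.6 -0.8 -0.4] w 0.0286 ff 24.965846836566925
211 193
```

View pics/held.png

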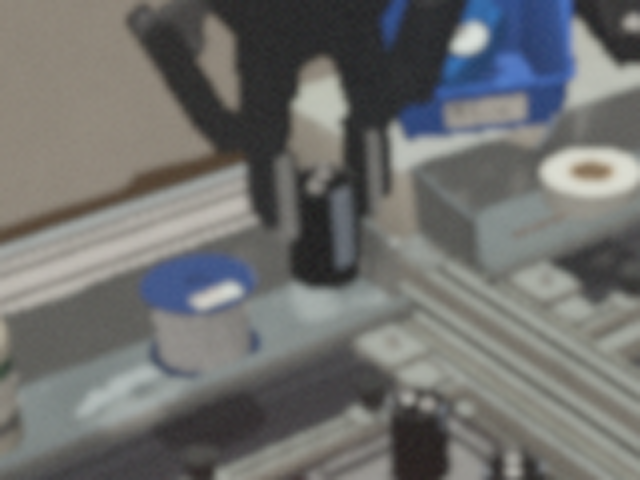

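The cap is held upright between the pads, its bottom (crop 325,275) about 27 mm below the fingertips (325,216).

drive_tool([
  [[0,0.08,0],[0,0.15,-0.1],1],
  [[0,0.16,0],[-0.05,0.35,-0.2],1],
  [[0,0.22,0],[-0.1,0.55,-0.25],1],
  [[0,0.3,0],[-0.12,0.75,-0.25],1],
  [[0,0.385,-0.006],[-0.12,0.9,-0.25],1],
  [[0,0.385,-0.006],[-0.12,0.9,-0.25],1],
  [[0,0.385,-0.006],[-0.12,0.9,-0.25],1],
])

```text
clock: 5.02
position: [0.3983, 0.0827, 0.2988]
ee_rot: [2.95, -0.199, 0.917]
ft_force: [1.3, 1.2, 0.9]
width: 0.029
finger_force: 25.1
```

```bash
python3 go.py 35 "[.386,-.098,.2655]"
```

```text
turn [0.0048, 0.0048, -0.0007] shift [-0.0464, 0.9025, 0.1763] dist 0.184 rows 4.4
5.0167 [0.3983 0.0827 0.2988] [1.3 1.2 0.9] w 0.029 ff 25.054593086242676
```

drive_tool([
  [[0,0.005,0],[-0.046,0.2,0.05],1],
  [[0,0.005,0],[-0.046,0.4,0.1],1],
  [[0,0.005,0],[-0.046,0.6,0.15],1],
  [[0,0.005,0],[-0.046,0.8,0.176],1],
  [[0,0.005,0],[-0.046,0.9,0.176],1],
  [[0,0.005,0],[-0.046,0.9,0.176],1],
  [[0,0.005,0],[-0.046,0.9,0.176],1],
])

```text
clock: 5.6
position: [0.3946, -0.0756, 0.2596]
ee_rot: [2.96, -0.191, 0.909]
ft_force: [0.1, 0.6, -0.2]
width: 0.0287
finger_force: 25.1
```

```bash
python3 go.py 35 "[.430,-.104,.2016]"
```

```text
turn [-0.0001, 0.0095, 0.0015] shift [-0.0027, 0.1178, 0.349] dist 0.074 rows 1.8
5.6 [ 0.3946 -0.0756  0.2596] [ 0.1  0.6 -0.2] w 0.0287 ff 25.06194233894348
```

drive_tool([
  [[0,0.005,0],[0,0.06,0.05],1],
  [[0,0.009,0.001],[-0.003,0.118,0.1],1],
  [[0,0.009,0.001],[-0.003,0.118,0.15],1],
  [[0,0.009,0.001],[-0.003,0.118,0.2],1],
  [[0,0.009,0.001],[-0.003,0.118,0.26],1],
  [[0,0.009,0.001],[-0.003,0.118,0.32],1],
  [[0,0.009,0.001],[-0.003,0.118,0.35],1],
  [[0,0.009,0.001],[-0.003,0.118,0.35],1],
  [[0,0.009,0.001],[-0.003,0.118,0.35],1],
])

```text
clock: 6.35
position: [0.4301, -0.1027, 0.2036]
ee_rot: [2.957, -0.191, 0.925]
ft_force: [0.4, -0.5, -1.2]
width: 0.0287
finger_force: 25.1
```

```bash
python3 go.py 35 "[.430,-.104,.2016]"
python3 - <<'E'
from h import *
S=grab('scene');T=grab('top')
I=S['pixels'][130:205,310:410]; J=T['pixels'][172:247,310:410]
cv2.imwrite('pics/port1.png',np.hstack([cv2.resize(I,None,fx=5,fy=5,interpolation=2),cv2.resize(J,None,fx=3,fy=5,interpolation=2)]))
s=manip.observe();p=np.array(s['position']);M=R.from_rotvec(s['ee_rot']).as_matrix()
b=p+M[:,2]*.042
f=np.array([.4653,-.1088,.1508]);print('bottom proj crop',(proj(S,b)-[310,130])*5,'port proj crop',(proj(S,f)-[310,130])*5)
for k in (-15,15):
  for ax in (0,1): print((proj(S,b+M[:,ax]*k/1000)-[310,130])*5)
E
```

```text
turn [-0.0018, 0.0028, 0.0009] shift [-0.0056, 0.0067, 0.0084] dist 0.002 rows 0.1
6.35 [ 0.4301 -0.1027  0.2036] [ 0.4 -0.5 -1.2] w 0.0287 ff 25.08531242609024
bottom proj crop [256.17666971 158.64766716] port proj crop [232.14540299 188.77669115]
[274.10283299 188.62309294]
[228.04613685 167.10953291]
[238.40776925 128.93521008]
[283.93201829 150.29865952]
```

View pics/port1.png

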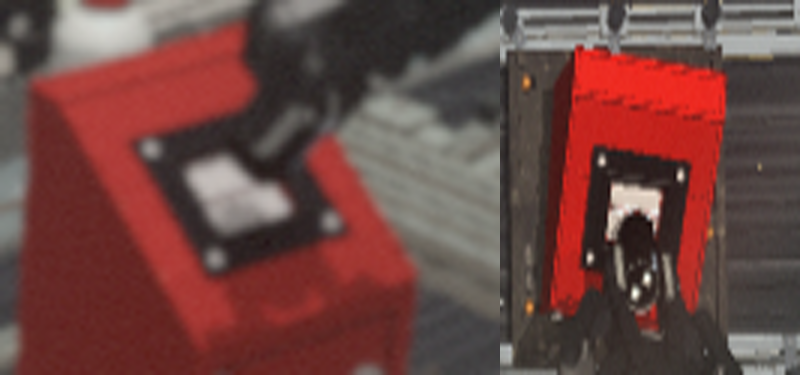

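Scene crop: the cap's dark lower end overlaps the white leaves around (255,175); port screws at (150,148), (332,220), (215,258). Top crop: the cap sits at (637,260) heading for the port at (635,200). I'll overlay the predicted outline to check lateral alignment.

```bash
cat > ov.py <<'E'
import sys
from h import *
def ov(fn,L=.042):
    S=grab('scene');T=grab('top');s=manip.observe();p=np.array(s['position']);M=R.from_rotvec(s['ee_rot']).as_matrix()
    f=np.array([.4653,-.1088,.1508]);n=np.array([-.568,.074,.819]);out=[]
    a=np.linspace(0,2*np.pi,60)
    px=M[:,0];py=M[:,1]
    for d,(x,y) in((S,(325,135)),(T,(325,185))):
        k=8;I=cv2.resize(d['pixels'][y:y+70,x:x+50],None,fx=k,fy=k,interpolation=2)
        pt=lambda q:tuple(int(round(c)) for c in (proj(d,q)-[x,y]+.5)*k)
        for z,c in((L,(0,255,0)),(L-.042,(0,255,255))):
            for t in a: cv2.circle(I,pt(p+M[:,2]*z+.015*(np.cos(t)*px+np.sin(t)*py)),1,c,-1)
        for i,j in((1,1),(1,-1),(-1,-1),(-1,1)): cv2.circle(I,pt(f+i*.017*px+j*.021*py),2,(255,0,0),-1)
        for t in np.linspace(0,.08,20): cv2.circle(I,pt(f+n*t),1,(255,0,255),-1)
        out.append(I)
    cv2.imwrite('pics/'+fn,np.hstack(out))
    e=p+M[:,2]*L-f; print('bottom rel face: x',(e@px*1e3).round(1),'y',(e@py*1e3).round(1),'n',(e@n*1e3).round(1),'F along n',round(float(np.array(s['ft_force'])@n),1),'tilt err deg',np.degrees(np.arccos(-M[:,2]@n)).round(2))
ov(sys.argv[1])
E
python3 ov.py ov1.png
```

```text
bottom rel face: x 1.6 y 0.4 n 22.4 F along n -0.3 tilt err deg 1.94
```

View pics/ov1.png

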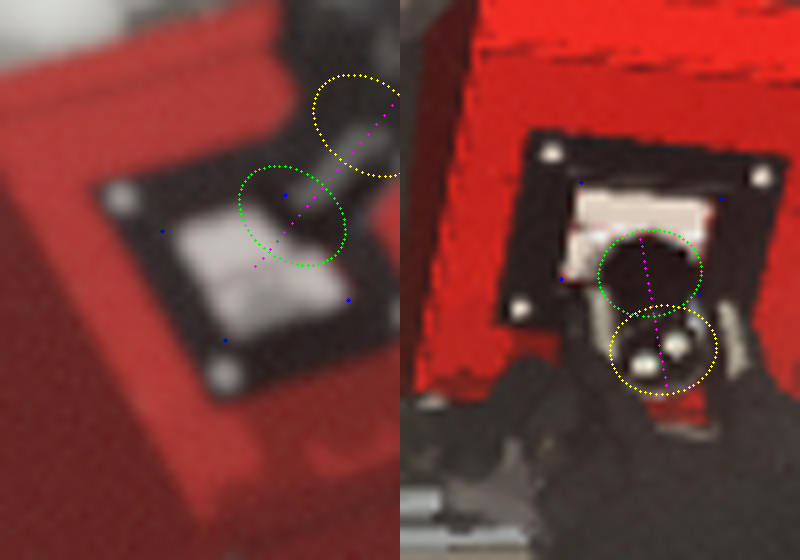

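Prediction and picture agree laterally to about 1 mm; the cap just sits about 3-4 mm farther back along its axis than assumed (scene dark edge near (285,240), top edge near (650,236)). Correct x by −1.6 mm and go in slowly.

drive_tool([
  [[0,0,0],[-0.007,0,0],1],
  [[0,0,0],[-0.007,0,0.02],1],
  [[0,0,0],[-0.007,0,0.04],1],
  [[0,0,0],[-0.007,0,0.06],1],
  [[0,0,0],[-0.007,0,0.07],1],
  [[0,0,0],[-0.007,0,0.08],1],
  [[0,0,0],[-0.007,0,0.09],1],
  [[0,0,0],[-0.007,0,0.1],1],
  [[0,0,0],[-0.007,0,0.11],1],
  [[0,0,0],[-0.007,0,0.12],1],
  [[0,0,0],[-0.007,0,0.12],1],
])

```text
clock: 7.47
position: [0.4355, -0.103, 0.1962]
ee_rot: [2.957, -0.188, 0.928]
ft_force: [0.2, 0.5, 0.2]
width: 0.0282
finger_force: 25.5
```

```bash
cat > st.py <<'E'
from h import *
s=manip.observe();p=np.array(s['position']);M=R.from_rotvec(s['ee_rot']).as_matrix();f=np.array([.4653,-.1088,.1508]);F=M.T@np.array(s['ft_force'])
print(round(s['clock'],2),'TCP in tool axes rel port mm',(M.T@(p-f)*1e3).round(1),'F tool',F.round(1),'w',round(s['width'],4),'ff',round(s['finger_force'],1))
E
python3 st.py
```

```text
7.47 TCP in tool axes rel port mm [  1.1  -2.  -54.6] F tool [ 0.3 -0.5 -0.1] w 0.0282 ff 25.5
```

```bash
python3 st.py; python3 -c "
from h import *
s=manip.observe();print(np.round(s['qpos'],3),np.round(s['joint_velocities'],3),np.round(s['joint_efforts'],1))"
```

```text
7.47 TCP in tool axes rel port mm [  1.1  -2.  -54.6] F tool [ 0.3 -0.5 -0.1] w 0.0282 ff 25.5
[ 1.708 -0.028 -1.462  2.451 -0.813  0.127 -0.681] [-0.031 -0.002 -0.018 -0.001 -0.017  0.001  0.016] [  1.6  -2.8   1.2 -24.2  -0.2  -2.   -0.1]
```

The arm ran into joint limits (j3, j6), not the port. Back off and learn the kinematics from logged joint/pose pairs.

drive_tool([
  [[0,0,0],[0,0,-0.1],1],
  [[0,0,0],[0,0,-0.2],1],
  [[0,0,0],[0,0,-0.35],1],
  [[0,0,0],[0,0,-0.35],1],
])

```text
clock: 7.8
position: [0.4016, -0.0987, 0.2418]
ee_rot: [2.956, -0.181, 0.916]
ft_force: [0.9, 0.5, -0.7]
width: 0.0284
finger_force: 25.5
```

```bash
cat > log.py <<'E'
from h import *
import json
s=manip.observe();open('log.jsonl','a').write(json.dumps({k:np.array(s[k]).tolist() for k in('qpos','position','ee_rot')})+'\n')
print(round(s['clock'],2),np.round(s['qpos'],3),np.round(s['position'],3),np.round(s['ee_rot'],3))
E
python3 log.py
cat >> log.jsonl <<'E'
{"qpos":[1.18, 0.412, -0.013, 1.597, 0.006, 1.134, -0.082],"position":[0.1982,-0.5925,0.2478],"ee_rot":[-3.099,-0.505,0.001]}
{"qpos":[1.708,-0.028,-1.462,2.451,-0.813,0.127,-0.681],"position":[0.4355, -0.103, 0.1962],"ee_rot":[2.957, -0.188, 0.928]}
E
```

```text
7.8 [ 1.17  -0.271 -0.826  2.454 -0.865  0.39  -0.658] [ 0.402 -0.099  0.242] [ 2.956 -0.181  0.916]
```

drive_tool([
  [[0,-0.08,0],[0,0,-0.1],1],
  [[0,-0.16,0],[0,0,-0.2],1],
  [[0,-0.24,0],[0.1,0,-0.3],1],
  [[0,-0.3,0],[0.2,0,-0.3],1],
  [[0,-0.3,0],[0.2,0,-0.3],1],
])

```text
clock: 8.22
position: [0.4059, -0.0997, 0.3176]
ee_rot: [3.106, -0.193, 0.206]
ft_force: [1.1, 0.2, -1.7]
width: 0.0284
finger_force: 25.5
```

```bash
python3 log.py
```

```text
8.22 [ 1.263 -0.078 -1.047  1.994 -0.075  1.054 -1.449] [ 0.406 -0.1    0.318] [ 3.106 -0.193  0.206]
```

```bash
cat > fk.py <<'E'
from h import *
import json,itertools
from scipy.optimize import least_squares
Rz=lambda a:R.from_euler('z',a).as_matrix(); Ry=lambda a:R.from_euler('y',a).as_matrix()
def fk(P,q,s):
    o1,h,a,b,d,e,w,o7,e2,c3=P[:10]
    M=Rz(s[0]*q[0]+o1); p=np.array([0,0,h])
    M=M@Ry(q[1])@Rz(s[1]*q[2]); p=p+M@np.array([e,0,a]); M=M@Ry(q[3]); p=p+M@np.array([e2,0,b])
    M=M@Rz(s[2]*q[4]+c3)@Ry(q[5]); p=p+M@np.array([w,0,d]); return p,M@Rz(s[3]*q[6]+o7)
def load(): return [json.loads(l) for l in open('log.jsonl')]
def fit():
    D=load();best=[]
    for s in itertools.product((1,-1),repeat=4):
        def res(P):
            r=[]
            for x in D:
                p,M=fk(P,x['qpos'],s);r+=list((p-x['position'])*5);r+=list((M.T@R.from_rotvec(x['ee_rot']).as_matrix()-np.eye(3)).ravel())
            return np.r_[r,np.array(P)[[5,6,8,9]]*.002]
        for o1 in(0,1.57,3.14,-1.57):
          for o7 in(0,1.57,3.14,-1.57):
            f=least_squares(res,[o1,.3,.35,.35,.2,0,0,o7,0,0]);best.append((f.cost,s,f.x))
    return min(best,key=lambda t:t[0])
if __name__=='__main__':
    c,s,P=fit();print(c,s,P.round(4))
    for x in load():
        p,M=fk(P,x['qpos'],s);print(((p-x['position'])*1e3).round(1),np.degrees(np.linalg.norm(R.from_matrix(M.T@R.from_rotvec(x['ee_rot']).as_matrix()).as_rotvec())).round(2))
E
python3 fk.py
```

```text
0.008158566559906584 (-1, -1, -1, -1) [-7.3100e-02  3.1720e-01  5.6900e-01  4.7710e-01  3.4830e-01 -1.5700e-02
  5.0000e-03  1.5039e+00  4.8300e-02  5.0000e-04]
[ 1.3 10.6 -4.8] 2.39
[1.1 5.8 2.7] 0.36
[-2.7 -5.8  4.6] 2.41
[10.6 -0.9 -2.6] 0.63
```

```bash
cat > fk.py <<'E'
from h import *
import json
from scipy.optimize import least_squares
Rz=lambda a:R.from_euler('z',a).as_matrix(); Ry=lambda a:R.from_euler('y',a).as_matrix()
# P: o1,o7, q2off,q4off,q6off, shoulder(x,y,h), elbow(x,y,a), wrist(x,y,b), tool(x,y,d)
def fk(P,q):
    M=Rz(-q[0]+P[0]); p=M@P[5:8]
    M=M@Ry(q[1]+P[2])@Rz(-q[2]); p=p+M@P[8:11]; M=M@Ry(q[3]+P[3]); p=p+M@P[11:14]
    M=M@Rz(-q[4])@Ry(q[5]+P[4]); p=p+M@P[14:17]; return p,M@Rz(-q[6]+P[1])
def load(): return [json.loads(l) for l in open('log.jsonl')]
P0=np.array([-.073,1.504,0,0,0,0,0,.317,0,0,.569,.0,0,.477,0,0,.348])
def fit():
    D=load()
    def res(P):
        r=[]
        for x in D:
            p,M=fk(P,x['qpos']);r+=list((p-x['position'])*5);r+=list((M.T@R.from_rotvec(x['ee_rot']).as_matrix()-np.eye(3)).ravel())
        return np.r_[r,(P-P0)*.02]
    return least_squares(res,P0).x
if __name__=='__main__':
    P=fit();print(P.round(4))
    for x in load():
        p,M=fk(P,x['qpos']);print(((p-x['position'])*1e3).round(1),np.degrees(np.linalg.norm(R.from_matrix(M.T@R.from_rotvec(x['ee_rot']).as_matrix()).as_rotvec())).round(2))
E
python3 fk.py; python3 log.py; python3 fk.py
```

```text
[-8.0000e-04  1.5699e+00  0.0000e+00 -3.0000e-04  5.0000e-04  0.0000e+00
 -2.8900e-02  2.8580e-01 -1.4000e-03 -1.0000e-02  5.3480e-01  1.9000e-03
 -1.0000e-02  4.5540e-01  8.0000e-04  1.2000e-03  3.3360e-01]
[0. 0. 0.] 0.02
[-0. -0.  0.] 0.02
[-0. -0. -0.] 0.03
[ 0.  0. -0.] 0.02
8.22 [ 1.263 -0.078 -1.047  1.994 -0.075  1.054 -1.449] [ 0.406 -0.1    0.318] [ 3.106 -0.193  0.206]
[-8.000e-04  1.570e+00  1.000e-04 -2.000e-04  4.000e-04  0.000e+00
 -2.890e-02  2.858e-01 -1.400e-03 -1.000e-02  5.348e-01  1.800e-03
 -1.000e-02  4.554e-01  9.000e-04  1.200e-03  3.337e-01]
[0. 0. 0.] 0.01
[-0. -0.  0.] 0.02
[-0. -0. -0.] 0.03
[ 0.  0. -0.] 0.01
[ 0.  0. -0.] 0.01
```

```bash
cat > ik.py <<'E'
from fk import *
lo=np.array([-2.95,-.29,-1.47,.14,-1.03,.13,-2.86]);hi=np.array([2.95,1.99,1.44,2.54,4.17,1.85,2.86])
f=np.array([.4653,-.1088,.1508])
def frame(tilt,yaw=-7.5,psi=0):
    t,w=np.radians(tilt),np.radians(yaw); Z=Rz(w); n=Z@np.array([-np.sin(t),0,np.cos(t)]); y=Z@np.array([0,1,0.])
    return np.c_[np.cross(y,n),-y,-n]@Rz(np.radians(psi))
def ik(P,p,F,q0,m=.03):
    def res(q):
        pp,M=fk(P,q);return np.r_[(pp-p)*10,R.from_matrix(M.T@F).as_rotvec(),(q-q0)*1e-4]
    r=least_squares(res,np.clip(q0,lo+m+.001,hi-m-.001),bounds=(lo+m,hi-m))
    return r.x,np.linalg.norm(res(r.x)[:6])
if __name__=='__main__':
    P=fit();rng=np.random.default_rng(0);n=frame(35)[:,2]*-1
    for psi in(0,90,-90,180):
      for h in(100,60,30,0,-11):
        S=[]
        for _ in range(25):
            q,e=ik(P,f+n*h/1e3,frame(35,psi=psi),rng.uniform(lo,hi))
            if e<3e-3:S.append(q)
        S=np.array(S)
        print(psi,h,len(S)); 
        if len(S):
            i=np.argsort(S[:,2]); print(S[i[[0,len(i)//2,-1]]].round(2))
E
python3 ik.py
```

```text
0 100 13
[[ 1.32 -0.25 -0.96  2.46 -1.    0.37 -0.52]
 [ 0.43 -0.19 -0.26  2.49 -0.3   0.24 -1.27]
 [-0.03 -0.23  0.14  2.51  0.18  0.25 -1.75]]
0 60 8
[[ 1.6  -0.08 -1.33  2.46 -1.    0.17 -0.51]
 [ 1.55 -0.07 -1.29  2.46 -0.96  0.16 -0.55]
 [ 1.55 -0.07 -1.29  2.46 -0.96  0.16 -0.55]]
0 30 0
0 0 8
[[ 0.98  0.2  -0.91  2.46  1.93  0.17  2.83]
 [ 0.95  0.19 -0.87  2.46  1.96  0.16  2.8 ]
 [ 0.95  0.19 -0.87  2.46  1.96  0.16  2.8 ]]
0 -11 13
[[ 1.02  0.26 -0.98  2.45  1.94  0.23  2.83]
 [ 0.77  0.2  -0.69  2.46  2.19  0.16  2.55]
 [ 0.77  0.2  -0.69  2.46  2.19  0.16  2.55]]
90 100 9
[[ 1.26 -0.24 -0.91  2.46 -0.96  0.35 -2.14]
 [ 0.45 -0.19 -0.27  2.49 -0.31  0.24 -2.83]
 [ 0.45 -0.19 -0.27  2.49 -0.31  0.24 -2.83]]
90 60 5
[[ 1.55 -0.07 -1.29  2.46 -0.96  0.16 -2.12]
 [ 1.55 -0.07 -1.29  2.46 -0.96  0.16 -2.12]
 [ 1.55 -0.07 -1.29  2.46 -0.96  0.16 -2.12]]
90 30 12
[[ 1.5   0.24 -1.44  2.45  1.45  0.23  1.78]
 [ 1.42  0.18 -1.32  2.45  1.41  0.16  1.81]
 [ 1.42  0.18 -1.32  2.45  1.41  0.16  1.81]]
90 0 11
[[ 1.38  0.47 -1.44  2.44  1.68  0.47  1.59]
 [ 0.95  0.19 -0.87  2.46  1.96
[... 965 characters left out ...]
36  2.48 -0.41  0.24  1.99]
 [-0.03 -0.23  0.13  2.51  0.18  0.25  1.39]
 [-0.03 -0.23  0.14  2.51  0.18  0.25  1.39]]
180 60 5
[[ 1.55 -0.07 -1.29  2.46 -0.96  0.16  2.59]
 [ 1.55 -0.07 -1.29  2.46 -0.96  0.16  2.59]
 [ 1.55 -0.07 -1.29  2.46 -0.96  0.16  2.59]]
180 30 14
[[ 1.5   0.24 -1.44  2.45  1.45  0.23  0.21]
 [ 1.42  0.18 -1.32  2.45  1.41  0.16  0.23]
 [ 1.42  0.18 -1.32  2.45  1.41  0.16  0.23]]
180 0 7
[[ 1.38  0.47 -1.44  2.44  1.68  0.47  0.02]
 [ 0.95  0.19 -0.87  2.46  1.96  0.16 -0.35]
 [ 0.95  0.19 -0.87  2.46  1.96  0.16 -0.35]]
180 -11 12
[[ 0.81  0.21 -0.74  2.46  2.15  0.17 -0.54]
 [ 0.77  0.2  -0.69  2.46  2.19  0.16 -0.59]
 [ 0.77  0.2  -0.69  2.46  2.19  0.16 -0.59]]
```

```bash
cat > g.py <<'E'
from ik import *
P=fit()
n=frame(35)[:,2]*-1
for tilt in (30,35,40,45,50):
  for h in (110,80,65,55,48,40,25,0):
    out=[]
    for s in ([1.4,.2,-1.3,2.4,1.5,.3,.2],[.9,.2,-.8,2.4,2,.3,-.4],[.2,.2,0,2.4,3.1,.3,-1.6],[-.5,.2,.8,2.4,4,.3,-2.6]):
        # keep cap bottom (40 mm ahead) on port axis
        F=frame(tilt,psi=180); bot=f+n*(h-40)/1e3; p=bot-F[:,2]*.04
        q,e=ik(P,p,F,np.array(s),.015)
        if e<2e-3: out.append(q)
    u=[]
    for q in out:
        if all(np.linalg.norm(q-v)>.3 for v in u): u.append(q)
    print(tilt,h,[q.round(2).tolist() for q in u if q[4]>.7])
E
python3 g.py
```

```text
30 110 []
30 80 []
30 65 []
30 55 []
30 48 []
30 40 [[1.54, 0.19, -1.45, 2.38, 0.75, 0.28, 0.89]]
30 25 [[1.46, 0.32, -1.45, 2.38, 1.1, 0.37, 0.56]]
30 0 [[1.31, 0.38, -1.33, 2.37, 1.3, 0.4, 0.36]]
35 110 []
35 80 []
35 65 []
35 55 []
35 48 []
35 40 [[1.57, 0.16, -1.45, 2.45, 1.19, 0.15, 0.46]]
35 25 [[1.41, 0.22, -1.34, 2.45, 1.5, 0.21, 0.15]]
35 0 [[1.32, 0.38, -1.34, 2.45, 1.71, 0.38, -0.03], [0.9, 0.18, -0.83, 2.46, 2.0, 0.15, -0.39]]
40 110 []
40 80 []
40 65 []
40 55 []
40 48 []
40 40 [[1.57, 0.17, -1.45, 2.52, 2.24, 0.17, -0.58]]
40 25 [[1.48, 0.31, -1.45, 2.52, 2.02, 0.33, -0.35], [1.38, 0.22, -1.31, 2.52, 2.23, 0.25, -0.58]]
40 0 [[1.38, 0.5, -1.44, 2.51, 1.99, 0.53, -0.27], [1.17, 0.29, -1.13, 2.52, 2.3, 0.34, -0.64]]
45 110 []
45 80 []
45 65 []
45 55 []
45 48 []
45 40 []
45 25 []
45 0 []
50 110 []
50 80 []
50 65 []
50 55 []
50 48 []
50 40 []
50 25 []
50 0 []
```

```bash
cat > g2.py <<'E'
from ik import *
P=fit();rng=np.random.default_rng(1)
n=frame(35)[:,2]*-1
for tilt in (20,25,28,31,33,35):
  for h in (80,60,50,45,40,30,20,0,-11):
    S=[]
    for _ in range(14):
        F=frame(tilt,psi=-90); bot=f+n*(h-40)/1e3; p=bot-F[:,2]*.04
        q0=rng.uniform(lo,hi);q0[3]=2.3;q0[5]=.3;q0[1]=.1
        q,e=ik(P,p,F,q0,.012)
        if e<2e-3:S.append(q)
    S=np.array(S)
    if len(S):
        i=np.argsort(S[:,4]);print(tilt,h,len(S),S[i[0]].round(2).tolist(),S[i[-1]].round(2).tolist())
    else: print(tilt,h,0)
E
python3 g2.py
```

```text
Still running in the background as job /tmp/bash_jobs.1000/5847f934663b (pid 1225). You'll get a notice when it ends.
```

```bash
cat /tmp/bash_jobs.1000/*/stdout | tail -60; pkill -f g2.py; nproc
```

```text
4
```

```bash
cat > fast.py <<'E'
from fk import fit
import numpy as np,math,os
from scipy.optimize import least_squares
if not os.path.exists('P.npy'): np.save('P.npy',fit())
P=np.load('P.npy')
def z(a):c,s=math.cos(a),math.sin(a);return np.array([[c,-s,0],[s,c,0],[0,0,1]])
def y(a):c,s=math.cos(a),math.sin(a);return np.array([[c,0,s],[0,1,0],[-s,0,c]])
def fk(q):
    M=z(P[0]-q[0]);p=M@P[5:8];M=M@y(q[1]+P[2])@z(-q[2]);p=p+M@P[8:11];M=M@y(q[3]+P[3]);p=p+M@P[11:14]
    M=M@z(-q[4])@y(q[5]+P[4]);p=p+M@P[14:17];return p,M@z(P[1]-q[6])
lo=np.array([-2.95,-.29,-1.47,.14,-1.03,.13,-2.86]);hi=np.array([2.95,1.99,1.44,2.54,4.17,1.85,2.86])
f=np.array([.4653,-.1088,.1508])
def frame(tilt,yaw=-7.5,psi=0):
    t,w=np.radians(tilt),np.radians(yaw);Z=z(w);n=Z@np.array([-np.sin(t),0,np.cos(t)]);yy=Z@np.array([0,1,0.])
    return np.c_[np.cross(yy,n),-yy,-n]@z(np.radians(psi))
N=-frame(35)[:,2]
def ik5(p,d,q0,m=.012,j5=None):
    def res(q):
        pp,M=fk(np.r_[q,0]);r=np.r_[(pp-p)*10,M[:,2]-d]
        return np.r_[r,(q-q0[:6])*1e-4] if j5 is None else np.r_[r,(q[4]-j5)*.2]
    r=least_squares(res,np.clip(q0[:6],lo[:6]+m+.001,hi[:6]-m-.001),bounds=(lo[:6]+m,hi[:6]-m),max_nfev=40)
    return r.x,np.linalg.norm(res(r.x)[:6])
E
cat > g3.py <<'E'
from fast import *
import sys,time
from multiprocessing import Pool
def job(a):
    tilt,h=a;rng=np.random.default_rng(1);S=[]
    F=frame(tilt);p=f+N*(h-40)/1e3-F[:,2]*.04
    for _ in range(10):
        q0=rng.uniform(lo,hi);q0[3]=2.3;q0[5]=.3;q0[1]=.1
        q,e=ik5(p,F[:,2],q0)
        if e<2e-3:S.append(q)
    if not S:return a,0
    S=np.array(S);i=np.argsort(S[:,4]);return a,len(S),S[i[0]].round(2).tolist(),S[i[-1]].round(2).tolist()
if __name__=='__main__':
    with Pool(4) as p:
        for r in p.imap(job,[(t,h) for t in(15,25,30,35) for h in(80,60,50,45,40,20,-11)]):print(*r,flush=True)
E
export OMP_NUM_THREADS=1 OPENBLAS_NUM_THREADS=1; time timeout 100 python3 g3.py
```

```text
(15, 80) 8 [0.35, 0.0, -0.22, 2.21, 0.0, 0.66] [-1.15, -0.23, 1.18, 2.27, 0.35, 0.72]
(15, 60) 8 [-0.26, 0.02, 0.4, 2.25, -0.02, 0.62] [-1.25, -0.11, 1.37, 2.27, 0.18, 0.63]
(15, 50) 8 [-1.15, 0.09, 1.41, 2.27, -0.21, 0.6] [0.97, 0.14, -0.88, 2.18, 0.2, 0.62]
(15, 45) 8 [-1.1, 0.14, 1.37, 2.27, -0.3, 0.6] [1.05, 0.18, -0.99, 2.18, 0.28, 0.62]
(15, 40) 8 [-1.04, 0.16, 1.33, 2.27, -0.34, 0.59] [0.84, 0.15, -0.76, 2.18, 0.2, 0.59]
(15, 20) 8 [-0.88, 0.23, 1.18, 2.27, -0.46, 0.57] [0.84, 0.21, -0.78, 2.18, 0.29, 0.57]
(15, -11) 8 [-0.44, 0.23, 0.66, 2.24, -0.33, 0.48] [0.79, 0.29, -0.76, 2.17, 0.42, 0.53]
(25, 80) 8 [0.86, -0.07, -0.67, 2.33, -0.14, 0.43] [-0.88, -0.28, 0.89, 2.41, 0.52, 0.53]
(25, 60) 8 [0.68, -0.01, -0.53, 2.34, -0.03, 0.38] [-1.07, -0.28, 1.08, 2.41, 0.62, 0.49]
(25, 50) 8 [0.51, 0.01, -0.38, 2.35, 0.0, 0.35] [-1.12, -0.24, 1.16, 2.41, 0.59, 0.45]
(25, 45) 8 [-0.27, -0.02, 0.4, 2.39, 0.03, 0.34] [-1.18, -0.25, 1.22, 2.41, 0.63, 0.44]
(25, 40) 8 [-0.27, -0.01, 0.4, 2.39, 0.01, 0.33] [-1.22, -0.24, 1.27, 2.41, 0.62, 0.42]
(25, 20) 8 [-0.95, 0.06, 1.16, 2.41, -0.32, 0.28
[... 550 characters left out ...]
8, 2.48, 0.87, 0.33]
(30, 20) 7 [-1.21, 0.01, 1.43, 2.49, -0.39, 0.14] [1.03, 0.13, -0.94, 2.39, 0.63, 0.18]
(30, -11) 7 [0.74, 0.19, -0.67, 2.39, 1.07, 0.14] [1.05, 0.27, -1.01, 2.38, 1.26, 0.25]
(35, 80) 8 [0.78, -0.13, -0.58, 2.48, -0.57, 0.19] [-0.32, -0.2, 0.39, 2.53, 0.49, 0.21]
(35, 60) 4 [1.41, -0.06, -1.17, 2.46, -0.86, 0.14] [1.41, -0.06, -1.17, 2.46, -0.86, 0.14]
(35, 50) 0
(35, 45) 0
(35, 40) 4 [1.57, 0.15, -1.45, 2.45, 1.18, 0.14] [1.57, 0.16, -1.46, 2.45, 1.19, 0.15]
(35, 20) 6 [1.21, 0.16, -1.12, 2.46, 1.6, 0.14] [1.21, 0.16, -1.12, 2.46, 1.6, 0.14]
(35, -11) 9 [0.87, 0.22, -0.81, 2.46, 2.08, 0.18] [0.66, 0.18, -0.58, 2.47, 2.31, 0.14]
real	0m6.541s
user	0m17.536s
sys	0m0.464s
```

Tool tilts of 25-30° are reachable all the way in, and 8° off the normal still fits the opening easily (31 mm < 34 mm). So I'll post at 27° tilt, moving along the tool axis through the port centre.

```bash
python3 go.py 27 "[.415,-.1025,.27]" "[.431,-.1043,.2184]"; python3 log.py
```

```text
turn [0.0076, 0.2152, 0.0064] shift [0.0149, 0.0049, 0.242] dist 0.049 rows 2.7
turn [0.0076, 0.2152, 0.0064] shift [0.0604, 0.0001, 0.5084] dist 0.102 rows 2.7
8.2167 [ 0.4059 -0.0997  0.3176] [ 1.1  0.2 -1.7] w 0.0284 ff 25.47782599925995
8.22 [ 1.263 -0.078 -1.047  1.994 -0.075  1.054 -1.449] [ 0.406 -0.1    0.318] [ 3.106 -0.193  0.206]
```

drive_tool([
  [[0.002,0.07,0.002],[0.01,0,0.06],1],
  [[0.005,0.14,0.004],[0.015,0,0.12],1],
  [[0.008,0.215,0.006],[0.02,0,0.2],1],
  [[0.008,0.215,0.006],[0.03,0,0.3],1],
  [[0.008,0.215,0.006],[0.045,0,0.4],1],
  [[0.008,0.215,0.006],[0.06,0,0.508],1],
  [[0.008,0.215,0.006],[0.06,0,0.508],1],
  [[0.008,0.215,0.006],[0.06,0,0.508],1],
])

```text
clock: 8.88
position: [0.4256, -0.1019, 0.212]
ee_rot: [3.034, -0.201, 0.716]
ft_force: [0.7, 0.0, -0.1]
width: 0.0285
finger_force: 25.5
```

```bash
python3 log.py; python3 go.py 27 "[.431,-.1043,.2184]" "[.4377,-.1052,.205]"; python3 st.py
```

```text
8.88 [ 1.252 -0.062 -1.028  2.35  -0.278  0.374 -1.254] [ 0.426 -0.102  0.212] [ 3.034 -0.201  0.716]
turn [-0.0073, 0.0053, -0.0025] shift [0.0397, 0.0082, -0.0162] dist 0.009 rows 0.2
turn [-0.0073, 0.0053, -0.0025] shift [0.0401, 0.0091, 0.0588] dist 0.014 rows 0.3
8.8833 [ 0.4256 -0.1019  0.212 ] [ 0.7  0.  -0.1] w 0.0285 ff 25.48591822385788
8.88 TCP in tool axes rel port mm [ -8.7  -2.5 -72.7] F tool [ 0.5 -0.1  0.4] w 0.0285 ff 25.5
```

drive_tool([
  [[-0.007,0.005,-0.002],[0.04,0.008,0],1],
  [[-0.007,0.005,-0.002],[0.04,0.008,0.02],1],
  [[-0.007,0.005,-0.002],[0.04,0.008,0.04],1],
  [[-0.007,0.005,-0.002],[0.04,0.008,0.058],1],
  [[-0.007,0.005,-0.002],[0.04,0.008,0.058],1],
  [[-0.007,0.005,-0.002],[0.04,0.008,0.058],1],
])

```text
clock: 9.38
position: [0.4381, -0.1073, 0.2067]
ee_rot: [3.014, -0.204, 0.727]
ft_force: [1.0, -0.3, -0.9]
width: 0.0282
finger_force: 25.5
```

```bash
python3 log.py; python3 go.py 27 "[.4377,-.1052,.205]"; sed -i 's/n=np.array(\[-.568,.074,.819\])/n=np.array([-.450,.059,.891])/; s/^ov(sys/L=.039\nov(sys/' ov.py; sed -i 's/L=.042):/L=.039):/' ov.py; python3 ov.py ov2.png
```

```text
9.38 [ 1.282 -0.005 -1.097  2.341 -0.074  0.331 -1.458] [ 0.438 -0.107  0.207] [ 3.014 -0.204  0.727]
turn [0.0031, -0.0016, -0.002] shift [-0.007, -0.0102, 0.0061] dist 0.003 rows 0.1
9.3833 [ 0.4381 -0.1073  0.2067] [ 1.  -0.3 -0.9] w 0.0282 ff 25.48589140176773
bottom rel face: x 1.2 y 2.6 n 23.1 F along n -0.3 tilt err deg 0.76
```

View pics/ov2.png

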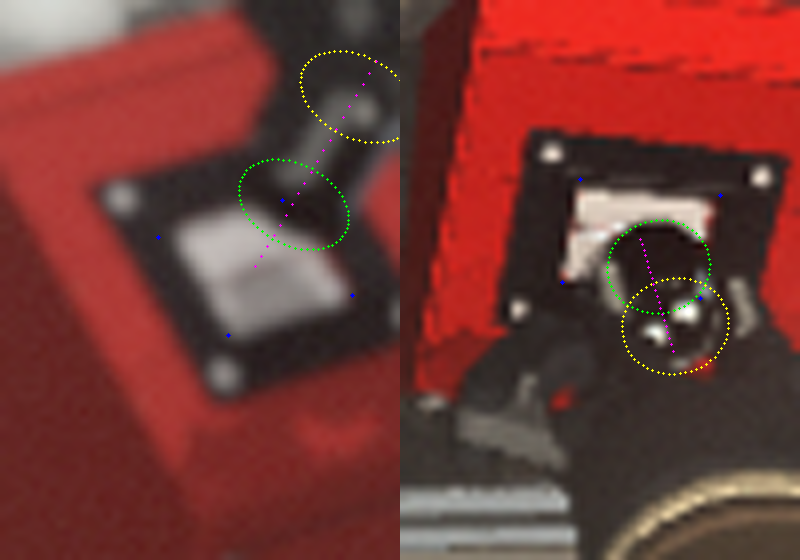

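Green outline matches the cap's lower end in both views (scene (295,205), top (660,267)), about 2.5 mm off sideways. Correct and advance gently.

drive_tool([
  [[0,0,0],[-0.004,-0.011,0],1],
  [[0,0,0],[-0.004,-0.011,0.02],1],
  [[0,0,0],[-0.004,-0.011,0.04],1],
  [[0,0,0],[-0.004,-0.011,0.06],1],
  [[0,0,0],[-0.004,-0.011,0.07],1],
  [[0,0,0],[-0.004,-0.011,0.08],1],
  [[0,0,0],[-0.004,-0.011,0.09],1],
  [[0,0,0],[-0.004,-0.011,0.1],1],
  [[0,0,0],[-0.004,-0.011,0.11],1],
  [[0,0,0],[-0.004,-0.011,0.12],1],
  [[0,0,0],[-0.004,-0.011,0.12],1],
])

```text
clock: 10.4
position: [0.4482, -0.107, 0.1842]
ee_rot: [3.014, -0.207, 0.727]
ft_force: [-1.2, 0.1, 1.2]
width: 0.0285
finger_force: 25.5
```

```bash
python3 log.py; python3 st.py; python3 go.py 27 "[.4543,-.1073,.1722]"
```

```text
10.4 [ 1.135  0.09  -1.018  2.354  0.29   0.277 -1.831] [ 0.448 -0.107  0.184] [ 3.014 -0.207  0.727]
10.4 TCP in tool axes rel port mm [ -0.1   0.6 -37.5] F tool [-0.6  0.1 -1.6] w 0.0285 ff 25.5
turn [0.0029, -0.0012, -0.0031] shift [-0.0, -0.0026, 0.0671] dist 0.013 rows 0.3
10.4 [ 0.4482 -0.107   0.1842] [-1.2  0.1  1.2] w 0.0285 ff 25.543397963047028
```

drive_tool([
  [[0,0,0],[0,-0.002,0.01],1],
  [[0,0,0],[0,-0.002,0.02],1],
  [[0,0,0],[0,-0.002,0.03],1],
  [[0,0,0],[0,-0.002,0.04],1],
  [[0,0,0],[0,-0.002,0.05],1],
  [[0,0,0],[0,-0.002,0.06],1],
  [[0,0,0],[0,-0.002,0.067],1],
  [[0,0,0],[0,-0.002,0.067],1],
])

```text
clock: 11.07
position: [0.4545, -0.1072, 0.172]
ee_rot: [3.015, -0.206, 0.727]
ft_force: [1.0, -1.4, -0.1]
width: 0.0283
finger_force: 25.5
```

```bash
python3 log.py; python3 st.py
```

```text
11.07 [ 1.018  0.126 -0.923  2.36   0.442  0.253 -1.987] [ 0.455 -0.107  0.172] [ 3.015 -0.206  0.727]
11.07 TCP in tool axes rel port mm [  0.   -0.1 -23.8] F tool [1.  1.3 0.7] w 0.0283 ff 25.5
```

drive_tool([
  [[0,0,0],[0,0,0.006],1],
  [[0,0,0],[0,0,0.012],1],
  [[0,0,0],[0,0,0.016],1],
  [[0,0,0],[0,0,0.016],1],
])

```text
clock: 11.4
position: [0.4558, -0.1076, 0.1693]
ee_rot: [3.015, -0.206, 0.727]
ft_force: [0.7, 0.8, -0.6]
width: 0.0286
finger_force: 25.6
```

```bash
python3 log.py; python3 st.py;  python3 ov.py ov3.png
```

```text
11.4 [ 0.992  0.133 -0.9    2.361  0.474  0.248 -2.02 ] [ 0.456 -0.108  0.169] [ 3.015 -0.206  0.727]
11.4 TCP in tool axes rel port mm [ -0.1   0.1 -20.8] F tool [ 0.2 -0.8  0.8] w 0.0286 ff 25.6
bottom rel face: x -0.1 y 0.1 n -18.1 F along n -0.6 tilt err deg 0.73
```

View pics/ov3.png

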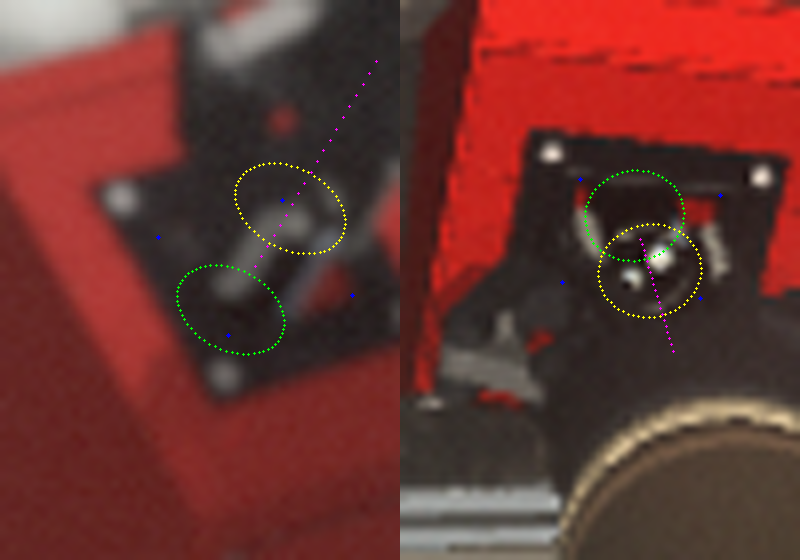

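The leaves are open (white gone in top view, red interior visible at (700,210)), with the cap in the port and fingers just above the bezel. Creep in a little more, watching force.

drive_tool([
  [[0,0,0],[0,0,0.005],1],
  [[0,0,0],[0,0,0.01],1],
  [[0,0,0],[0,0,0.01],1],
])

```text
clock: 11.75
position: [0.4567, -0.1079, 0.1675]
ee_rot: [3.015, -0.207, 0.727]
ft_force: [0.6, -1.4, 0.4]
width: 0.0284
finger_force: 26.7
```

```bash
python3 st.py
```

```text
11.75 TCP in tool axes rel port mm [ -0.1   0.3 -18.8] F tool [0.8 1.3 0. ] w 0.0284 ff 26.7
```

drive_tool([
  [[0,0,0],[0,0,0.005],1],
  [[0,0,0],[0,0,0.01],1],
  [[0,0,0],[0,0,0.01],1],
])

```text
clock: 12.0
position: [0.4575, -0.1084, 0.1657]
ee_rot: [3.014, -0.208, 0.726]
ft_force: [-1.5, -3.7, 1.1]
width: 0.0287
finger_force: 30.5
```

```bash
python3 st.py
```

```text
12.0 TCP in tool axes rel port mm [ -0.2   0.7 -16.8] F tool [-0.4  3.8 -1.4] w 0.0287 ff 30.5
```

Fingers just begin to touch the bezel; the cap is about 21 mm deep. Release slightly, then withdraw straight back.

drive_tool([
  [[0,0,0],[0,0,0],0.27],
  [[0,0,0],[0,0,0],0.22],
  [[0,0,0],[0,0,0],0.2],
  [[0,0,0],[0,0,-0.03],0.15],
  [[0,0,0],[0,0,-0.08],0.0],
  [[0,0,0],[0,0,-0.15],-0.1],
  [[0,0,0],[0,0,-0.25],-0.1],
  [[0,0,0],[0,0,-0.3],-0.1],
  [[0,0,0],[0,0,-0.3],-0.1],
], grip_force=20)

```text
clock: 12.75
position: [0.4304, -0.1038, 0.2197]
ee_rot: [3.015, -0.207, 0.728]
ft_force: [0.1, -0.3, -0.0]
width: 0.0466
finger_force: 0.0
```

```bash
python3 log.py; python3 st.py;  python3 ov.py ov4.png; python3 -c "
import cv2,numpy as np
I=cv2.imread('pics/ov4.png')
T=I[:,400:]
print('white frac in port', (T[180:300,160:320].min(axis=2)>150).mean())"
```

```text
12.75 [ 1.353 -0.085 -1.117  2.337 -0.306  0.383 -1.23 ] [ 0.43  -0.104  0.22 ] [ 3.015 -0.207  0.728]
12.75 TCP in tool axes rel port mm [  0.1  -0.1 -77.4] F tool [0.1 0.3 0.1] w 0.0466 ff 0.0
bottom rel face: x 0.7 y 0.8 n 38.6 F along n -0.1 tilt err deg 0.82
white frac in port 0.02484375
```

View pics/ov4.png

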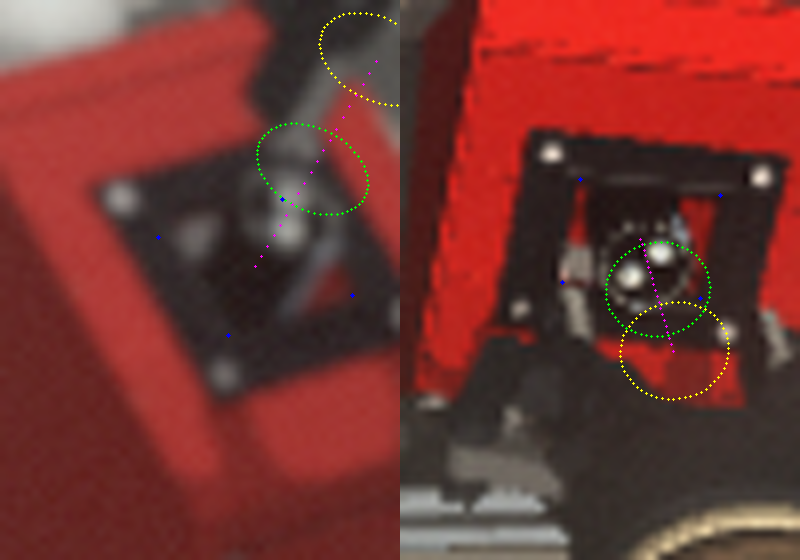

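The cap stays lodged in the port, terminals outward (scene (288,205)/(290,235), top (630,275)/(660,252)). Now close the fingers and push with the tips.

drive_tool([
  [[0,0,0],[0,0,0],1],
  [[0,0,0],[0,0,0],1],
  [[0,0,0],[0,0,0],1],
  [[0,0,0],[0,0,0],1],
  [[0,0,0],[0,0,0],1],
  [[0,0,0],[0,0,0],1],
  [[0,0,0],[0,0,0.04],1],
  [[0,0,0],[0,0,0.08],1],
  [[0,0,0],[0,0,0.11],1],
  [[0,0,0],[0,0,0.14],1],
  [[0,0,0],[0,0,0.14],1],
])

```text
clock: 13.77
position: [0.4431, -0.1056, 0.1934]
ee_rot: [3.017, -0.207, 0.726]
ft_force: [-0.6, -0.5, 1.1]
width: 0.0001
finger_force: 0.0
```

```bash
python3 log.py; python3 st.py; python3 go.py 27 "[.4467,-.1063,.1873]"
```

```text
13.77 [ 1.325  0.071 -1.187  2.346  0.196  0.301 -1.727] [ 0.443 -0.106  0.193] [ 3.017 -0.207  0.726]
13.77 TCP in tool axes rel port mm [ -0.5  -0.1 -48.1] F tool [ 0.   0.6 -1.3] w 0.0001 ff 0.0
turn [0.0015, -0.0007, -0.0036] shift [0.0022, 0.0008, 0.0355] dist 0.007 rows 0.2
13.7667 [ 0.4431 -0.1056  0.1934] [-0.6 -0.5  1.1] w 0.0001 ff 0.0
```

Push in: 24 mm, slowly.

drive_tool([
  [[0,0,0],[0.002,0,0.012],1],
  [[0,0,0],[0.002,0,0.024],1],
  [[0,0,0],[0.002,0,0.036],1],
  [[0,0,0],[0.002,0,0.048],1],
  [[0,0,0],[0.002,0,0.06],1],
  [[0,0,0],[0.002,0,0.07],1],
  [[0,0,0],[0.002,0,0.08],1],
  [[0,0,0],[0.002,0,0.09],1],
  [[0,0,0],[0.002,0,0.1],1],
  [[0,0,0],[0.002,0,0.11],1],
  [[0,0,0],[0.002,0,0.12],1],
  [[0,0,0],[0.002,0,0.12],1],
])

```text
clock: 14.77
position: [0.4544, -0.1073, 0.1728]
ee_rot: [3.015, -0.206, 0.727]
ft_force: [0.2, -0.0, 0.1]
width: -0.0001
finger_force: 0.0
```

```bash
python3 log.py; python3 st.py
```

```text
14.77 [ 1.082  0.136 -0.99   2.357  0.484  0.263 -2.024] [ 0.454 -0.107  0.173] [ 3.015 -0.206  0.727]
14.77 TCP in tool axes rel port mm [  0.2   0.  -24.6] F tool [ 0.2  0.  -0. ] w -0.0001 ff 0.0
```

drive_tool([
  [[0,0,0],[0,0,0.012],1],
  [[0,0,0],[0,0,0.024],1],
  [[0,0,0],[0,0,0.036],1],
  [[0,0,0],[0,0,0.048],1],
  [[0,0,0],[0,0,0.06],1],
  [[0,0,0],[0,0,0.07],1],
  [[0,0,0],[0,0,0.08],1],
  [[0,0,0],[0,0,0.09],1],
  [[0,0,0],[0,0,0.1],1],
  [[0,0,0],[0,0,0.11],1],
  [[0,0,0],[0,0,0.11],1],
])

```text
clock: 15.68
position: [0.4643, -0.1088, 0.1532]
ee_rot: [3.015, -0.206, 0.727]
ft_force: [0.7, 0.8, -0.3]
width: 0.0
finger_force: 0.0
```

```bash
python3 log.py; python3 st.py
```

```text
15.68 [ 0.893  0.181 -0.819  2.365  0.693  0.226 -2.239] [ 0.464 -0.109  0.153] [ 3.015 -0.206  0.727]
15.68 TCP in tool axes rel port mm [ 0.2  0.1 -2.6] F tool [ 0.4 -0.9  0.6] w 0.0 ff 0.0
```

drive_tool([
  [[0,0,0],[0,0,0.01],1],
  [[0,0,0],[0,0,0.02],1],
  [[0,0,0],[0,0,0.03],1],
  [[0,0,0],[0,0,0.04],1],
  [[0,0,0],[0,0,0.05],1],
  [[0,0,0],[0,0,0.06],1],
  [[0,0,0],[0,0,0.068],1],
  [[0,0,0],[0,0,0.068],1],
  [[0,0,0],[0,0,0.068],1],
])

```text
clock: 16.43
position: [0.4705, -0.1096, 0.1413]
ee_rot: [3.015, -0.206, 0.727]
ft_force: [1.8, -0.1, -1.7]
width: 0.0003
finger_force: 1.7
```

```bash
python3 log.py; python3 st.py
```

```text
16.43 [ 0.786  0.206 -0.716  2.369  0.818  0.202 -2.366] [ 0.47  -0.11   0.141] [ 3.015 -0.206  0.727]
16.43 TCP in tool axes rel port mm [ 0.3  0.  10.8] F tool [ 0.9 -0.1  2.4] w 0.0003 ff 1.7
```

drive_tool([
  [[0,0,0],[0,0,0.006],1],
  [[0,0,0],[0,0,0.012],1],
  [[0,0,0],[0,0,0.012],1],
  [[0,0,0],[0,0,0.012],1],
])

```text
clock: 16.77
position: [0.4716, -0.1098, 0.1393]
ee_rot: [3.015, -0.206, 0.727]
ft_force: [1.3, 0.8, -1.0]
width: 0.0001
finger_force: 1.2
```

```bash
python3 log.py; python3 st.py
```

```text
16.77 [ 0.768  0.21  -0.698  2.369  0.841  0.197 -2.39 ] [ 0.472 -0.11   0.139] [ 3.015 -0.206  0.727]
16.77 TCP in tool axes rel port mm [ 0.4  0.1 13.1] F tool [ 0.6 -1.   1.4] w 0.0001 ff 1.2
```

drive_tool([
  [[0,0,0],[0,0,-0.03],1],
  [[0,0,0],[0,0,-0.06],1],
  [[0,0,0],[0,0,-0.1],1],
  [[0,0,0],[0,0,-0.14],1],
  [[0,0,0],[0,0,-0.2],1],
  [[0,0,0],[0,0,-0.26],1],
  [[0,0,0],[0,0,-0.34],1],
  [[0,0,0],[0,0,-0.42],1],
  [[0,0,0],[0,0,-0.5],1],
  [[0,0,0],[0,0,-0.6],1],
  [[0,0,0],[0,0,-0.7],1],
  [[0,0,0],[0,0,-0.7],1],
])

```text
clock: 17.77
position: [0.4084, -0.1019, 0.2675]
ee_rot: [3.01, -0.21, 0.735]
ft_force: [1.1, -0.8, -0.3]
width: 0.0002
finger_force: 0.0
```

```bash
python3 log.py; python3 st.py
python3 - <<'E'
from h import *
for n,(x,y) in(('scene',(325,135)),('top',(325,185))):
    a=cv2.imread(f'pics/{n}0.png')[y:y+60,x:x+50].astype(int);b=grab(n,n+'_end.png')['pixels'][y:y+60,x:x+50].astype(int)
    w=lambda I:((I.min(axis=2)>150)).sum()
    print(n,'white before/after',w(a),w(b),'mean abs diff',abs(a-b).mean().round(1))
    d=abs(a-b).max(axis=2)[::3,::2]
    print('\n'.join(''.join('#' if v>60 else '.' for v in r) for r in d))
E
```

```text
17.77 [ 1.277 -0.275 -0.908  2.312 -0.566  0.589 -0.964] [ 0.408 -0.102  0.268] [ 3.01  -0.21   0.735]
17.77 TCP in tool axes rel port mm [   3.     1.5 -130. ] F tool [1.  0.7 0.8] w 0.0002 ff 0.0
scene white before/after 242 256 mean abs diff 3.4
.........................
.........................
.........................
.........................
.........................
.........................
.........................
.........................
.........................
.........................
.........................
.........................
.........................
.........................
.........................
.........................
.........................
.........................
.........................
.........................
top white before/after 174 171 mean abs diff 9.8
.........................
.........................
.........................
.........................
.........................
.........................
.........................
.........................
.........................
.........................
.........................
.........................
.........................
.........................
.........................
..................#......
..........###...####.....
.............#.#####.#...
..................##.....
.........................
```

The port looks exactly as at the start in both views: leaves shut, cap gone. Check the trays, then hand in.

Run:
```python
from h import *
a=cv2.imread('pics/top0.png').astype(int);b=cv2.imread('pics/top_end.png').astype(int)
d=abs(a-b).max(axis=2)
print('grey tray changed px',(d[185:240,224:260]>60).sum(),'reject spot',(d[217:238,198:219]>60).sum())
a=cv2.imread('pics/scene0.png').astype(int);b=cv2.imread('pics/scene_end.png').astype(int)
d=abs(a-b).max(axis=2);print('scene good caps',(d[228:275,225:272]>60).sum(),'reject spot',(d[262:295,208:230]>60).sum())
r=manip.job_done();print(r)
```

```text
grey tray changed px 0 reject spot 134
scene good caps 10 reject spot 426
the job is handed in; nothing more can be done
None
```

The rejected capacitor is in the red box, going by before/after images that show both flap leaves shut and the port as at the start; the two good ones still stand in the grey tray, and the job was handed in at about 18 s of the 48 s allowed.

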